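# Proof-pull a glued pull handle on the bench pull tester

## Robot

A 6-joint arm with a two-finger parallel gripper is mounted at the origin on a cart in front of the work surface, level with it; the furniture and walls round the work are solid. World frame = base frame: x ahead of the robot, y to its left, z up, the work surface at z = 0. Lengths are in mm, angles in rad, forces in N, time in s.
With the tool pointing down it reaches from about 375 to 750 mm from the base axis. Payload 9 kg.
Tool frame: the origin (TCP) lies between the finger pads; the fingertips stand 22 mm ahead of it and the grasp point (between the pads) lies 3 mm ahead of it; z points along the fingers, y is the direction in which the jaws open and shut (so a half turn about z gives the same grasp; the last joint's range is limited). The gripper opens to 85 mm and grips with 20 to 120 N. Pads are 22 mm wide; open, the fingers measure 114 mm over their backs; the gripper's body (76 mm by 85 mm) begins 54 mm behind the grasp point. The pads swing forward as they close: fully open they stand 13 mm farther back than shut.
Start: joints at [1.068, 0.104, 0.097, 1.564, 0, 1.353], TCP at [168.583, 575.862, 229.231] pointing down, gripper open.
Joint ranges: [-2.99, 2.99], [-0.84, 1.86], [-1.1, 1.16], [-1.84, 2.11], [-1.51, 1.56], [-3.14, 3.14]. Speed limits (rad/s): [2.22, 2.22, 2.57, 3.14, 3.14, 3.14].

## Interface

Orientations are given as a rotation vector (axis times angle).
In Python, from plant import env gives the robot as it stands.
- The arm moves only by the tool move_arm, never from a script. Its argument "series" is one flat list of numbers, 7 for each row, row after row: the shift along the tool's x, y, z in mm, then the turn, a rotation vector about the tool's x, y, z in rad, then the finger opening in mm, from 0 to 85.4. In form: [dx, dy, dz, rx, ry, rz, grip, dx, dy, dz, rx, ry, rz, grip, ...]. A call has 1 to 20 rows; each row is the pose to reach, as a shift and turn from the pose measured when the call began, along the tool's axes at that moment; what a row does not reach only later rows make up. A row lasts 1/10 s, in which the tool goes at most 50 mm and 8.59 degrees, less where a joint would pass 70% of its speed; a pose out of reach is approached as far as the arm can. A call with a gripper value outside its range is refused whole. The fingers move at their own pace and stop on an object; "grip_force" is the grip in N (left out, the last holds). Time passes only in rows, so rows that repeat a pose let the fingers close. It gives the time, the measured TCP pose, the force and the opening at its end, in the units of the state.
- env.get_state(): the state, without advancing time (a new reading comes with each control period).
- env.read_camera(name): name is "scene" or "side" or "wrist"; returns a dict with "pixels" (480x640x3 uint8, red, green, blue), "range_z" (480x640 float32, mm along the optical axis (not along the pixel's ray), 0 where there is no reading), "K" (3x3 intrinsics, pixels), "world_to_cam" (4x4, takes a point from world to camera coordinates). Camera axes: x right, y up, looking along -z (the intrinsics and any distortion apply to the point x, -y, -z); pixel columns grow to the right and rows downward; lengths in mm; the calibration is good to about 2 mm. A picture is of the moment at which its call begins.
- env.sign_off(): hands the job in, once; it reports no verdict.
The state is a dict: "time": time; "joint_pos": joint angles; "dq": joint speeds; "joint_torque": joint torques, N m; "ee_pos": TCP position; "orientation": TCP orientation; "ft_force": force on the tool from outside, world axes, zero at the start; "wrist_torque": the same for the moment, N m; "width": finger opening in mm.
Only numpy, scipy, OpenCV 4.12 (cv2) and the standard library are available. Lean on these libraries where they do the work, as an engineer would, in place of code of your own. Each camera call takes 0.05 s, during which the arm holds its last target.

## Task

The steel eye of this wooden pull handle has just been glued in and must be proof-pulled. Pick the handle up, lower its eye over the upright pin of the bench pull tester until you feel it seat, then, holding only the handle, draw it level and straight out against the spring until the tester's pointer stands between the two prongs of the set rider, without overshooting the rider. Keep it there: finish while still holding the handle at that load. Do not shift the rider, and leave the tin, the glue tube and the thread spool alone.

Things in the scene. Friction and masses are not known exactly. Their poses are not given: they have to be found in the camera images.
- tester: bench pull tester, bolted down, never moves in a run: a dark steel bench plate 220 x 80 x 8 mm with a slotted aluminium housing (170 x 46 mm, top 58 mm above the table) along its x axis. A steel rod comes out of one end and is pulled out along the tester's own -x axis (level). Origin: on the table surface, on the housing's centre line; the pin stands 110 mm from it along -x, the housing's far end 117 mm along +x. The pointer, the scale and the set rider are on its +y side.
- pin (a point): foot of the hook's upright round steel pin: centre of the pin where it stands on the hook's shoe (a flat 16 mm wide dark shoe on the rod's end, its top is this point's height, 42 mm above the table; the shoe ends 10 mm beyond the pin's centre in the pulling direction). The pin is 8 mm thick and 24 mm high with a round top. Pin, shoe, rod and pointer move together. x axis as the tester's.
- puller (a joint): how far the rod is pulled out, m: 0 = drawn home by its spring, most 0.058. The spring pulls back with 4 N at 0 and 220 N/m more (8.4 N at 20 mm, 12.8 N at 40 mm), and snaps back when released.
- pointer (a point): rider-side end of the pointer, a dark bar 3.4 mm wide that rises through the slot in the housing's top, 62 mm above the table; moves with the rod.
- rider (a joint): where the set rider is clamped on the scale (friction, 18 N to shift), m, same scale as puller: the pointer stands in the middle of the rider's gate when puller equals rider. Between 0.018 and 0.040.
- gate (a point): middle of the rider's gate: the rider is a dark steel clip on the housing's side with a brass screw and two small prongs, 4 mm wide each and 16 mm apart (clear gap, along the tester's x), 62 mm above the table; the pointer tip passes just beside the prongs' ends. x axis as the tester's.
- grip_center (a point): middle of the wooden pull handle's grip: wood 80 mm long (x), 28 mm wide (y), 20 mm high (z), lying flat on the table at the start (this point 10 mm up); a steel eye sits in its +x end. The whole weighs 50 to 100 g.
- eye (a point): centre of the handle's steel eye, 62 mm from the grip's middle along the handle's +x; the eye lies flat (its hole upright when the handle lies flat), hole 18 mm across, made of 5 mm round wire. Seated on the hook's shoe, this point is 2.5 mm above the pin's foot.
- pull_grip: the same handle with its eye. Origin: centre of the wood's underside; x along the handle towards the eye, z up.
- eyelet_tin: bystander: round grey tin with a lid, 67 mm across, 28 mm high. Origin: centre of its underside.
- glue_tube: bystander: white glue tube lying down, 177 x 49 x 30 mm. Origin: centre of its underside.
- spool: bystander: spool of red thread standing up, 32 mm across, 45 mm high. Origin: centre of its underside.
There are look-alikes about, which are no part of the job. Of the things that look like the pull_grip, the middle-sized one is meant.

How it is judged (in metres and radians):
On the way:
1. the handle's eye is down over the pin and seated on the shoe, the rod still home (horizontal distance between eye and pin below 0.0075 m and z of eye in the frame of pin below 0.008 m and value of joint puller below 0.005 m), for 0.1 s.
At the end, for the whole second after the job is handed in: Pointer at rest within 8 mm of the gate's middle, drawn by the eye on the pin (over 5 N, eye round the pin, at most 18 mm above its foot); fingers hold the handle (over 3 N) and do not touch the tester; the handle's middle is over 30 mm up, level and in line with the tester within 0.3 rad (x of pointer in the frame of gate between -0.008 and 0.008 m and velocity of joint puller between -0.01 and 0.01 m/s and horizontal distance between eye and pin below 0.0075 m and z of eye in the frame of pin below 0.018 m and contact force between pull_grip and tester above 5 N and contact force between the fingers and pull_grip above 3 N and contact force between each of the arm, the fingers and tester below 0.5 N and height (world z) of grip_center above 0.03 m and angle between pull_grip's own z axis and vertical below 0.3 rad and angle between the x axis of pull_grip and the x axis of tester, either way round below 0.3 rad); the arm keeps its last pose, push and grip.
It fails at once if the pointer is pulled more than 16 mm past the middle of the rider's gate (overload) (x of pointer in the frame of gate below -0.016 m).
It fails at once if the set rider is shifted by more than 3 mm (distance of gate from where it was at the start of the episode above 0.003 m).
It fails at once if the tin, glue tube or spool is moved by more than 20 mm (distance of any of eyelet_tin, glue_tube, spool from where it was at the start of the episode above 0.02 m).
It also fails if it takes over 42 s, if anything falls off the work surface, if the arm or the gripper's body presses on something with over 40 N, if the wrist force passes 120 N, or if a joint passes its speed limit or range.

## Working session

There is one attempt and no reset: what is moved stays moved. The work goes in short steps, Python scripts to look and compute and a tool call to move; the robot and the scene stay as the last step left them, time stands still between calls to the robot, and variables do not carry over. Pictures are saved under pics/ and viewed, and the job is handed in when it is done.

Besides the shell and the picture viewer there is one more tool, called in YAML: its name, and indented under it one key for each argument. move_arm: Moves the arm, as the interface text tells. Its arguments: {"type":"object","properties":{"series":{"type":"array","items":{"type":"number"}},"grip_force":{"type":"number"}},"required":["series"]}

```bash
ls; mkdir -p pics; cat > h.py <<'E'
import numpy as np, cv2, pickle
from plant import env
def snap(n,tag):
    d=env.read_camera(n); pickle.dump(d,open(f'pics/{tag}.pkl','wb'))
    cv2.imwrite(f'pics/{tag}.png',d['pixels'][:,:,::-1]); return d
def load(tag): return pickle.load(open(f'pics/{tag}.pkl','rb'))
def px2w(d,u,v,z=None):
    K=d['K'];T=d['world_to_cam'];R=T[:3,:3];c=-R.T@T[:3,3]
    ray=R.T@np.array([(u-K[0,2])/K[0,0],-(v-K[1,2])/K[1,1],-1.])
    if z is None:
        s=d['range_z'][int(round(v)),int(round(u))]
    else: s=(z-c[2])/ray[2]
    return c+s*ray
def w2px(d,p):
    q=d['world_to_cam'][:3,:3]@np.array(p,float)+d['world_to_cam'][:3,3]
    K=d['K'];return K[0,0]*q[0]/-q[2]+K[0,2],K[1,1]*-q[1]/-q[2]+K[1,2]
def crop(tag,x0,y0,x1,y1,out,s=4):
    im=cv2.imread(f'pics/{tag}.png')[y0:y1,x0:x1]
    cv2.imwrite(f'pics/{out}.png',cv2.resize(im,None,fx=s,fy=s,interpolation=cv2.INTER_CUBIC))
E
python3 - <<'E'
from h import *
np.set_printoptions(precision=3,suppress=True)
for n in('scene','side','wrist'):
    d=snap(n,n+'0');print(n,d['K'].tolist(),{k:v for k,v in d.items() if k not in('pixels','range_z','K')})
print(env.get_state())
E
```

```text
pics
scene [[506.9070566954383, 0.0, 321.060270572338], [0.0, 506.9070566954383, 240.125411630833], [0.0, 0.0, 1.0]] {'world_to_cam': array([[    0.875,    -0.483,     0.012,  -568.95 ],
       [    0.352,     0.654,     0.669,  -111.072],
       [   -0.331,    -0.582,     0.743, -1300.063],
       [    0.   ,     0.   ,     0.   ,     1.   ]])}
side [[455.0338581088826, 0.0, 323.61377372280174], [0.0, 455.0338581088826, 238.41913576826897], [0.0, 0.0, 1.0]] {'world_to_cam': array([[  -0.979,   -0.206,   -0.015,  501.154],
       [   0.114,   -0.602,    0.791, -255.244],
       [  -0.172,    0.772,    0.612, -935.638],
       [   0.   ,    0.   ,    0.   ,    1.   ]])}
wrist [[427.27883436060034, 0.0, 324.26613538187553], [0.0, 427.27883436060034, 240.6361967930731], [0.0, 0.0, 1.0]] {'world_to_cam': array([[   0.281,    0.96 ,   -0.001, -599.835],
       [  -0.924,    0.27 ,   -0.27 ,   34.592],
       [  -0.259,    0.077,    0.963, -378.41 ],
       [   0.   ,    0.   ,    0.   ,    1.   ]])}
{'time': 0.15, 'joint_pos': array([ 1.068,  0.105,  0.097,  1.564, -0.   ,  1.353]), 'dq': array([ 0.   , -0.004,  0.001, -0.001,  0.003,  0.   ]), 'joint_torque': array([  0.002, -55.735,  50.401,   0.012,  -0.   ,  -0.   ]), 'ee_pos': array([168.44 , 575.606, 228.62 ]), 'orientation': array([-0.446, -3.109,  0.001]), 'ft_force': array([-0.367, -0.198,  0.099]), 'wrist_torque': array([0.014, 0.003, 0.027]), 'width': 85.45541400826596}
```

View pics/scene0.png

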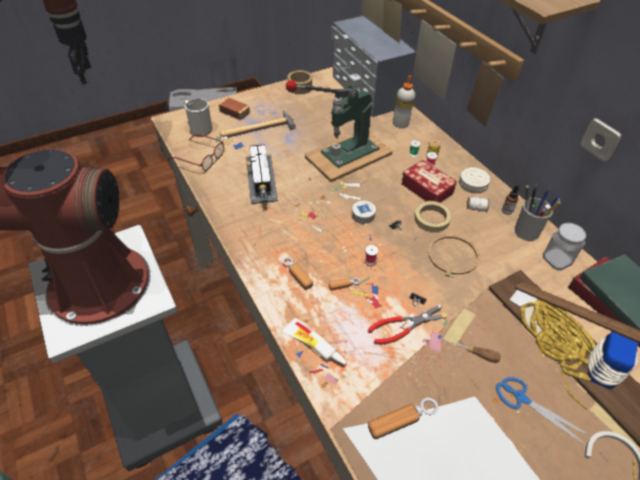

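View pics/side0.png

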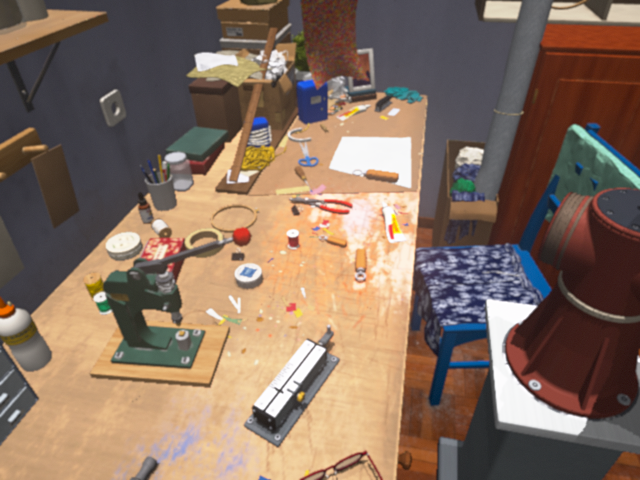

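View pics/wrist0.png

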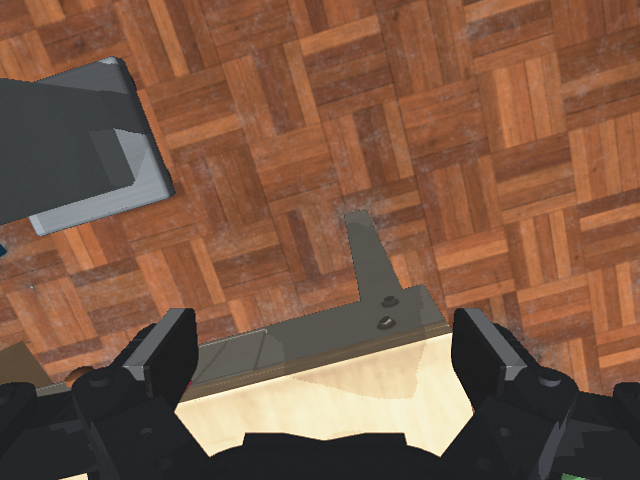

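Pull-handle look-alikes in the scene view: (298,272), (347,283) and (402,418). Next I'll crop and measure each one.

```bash
python3 - <<'E'
from h import *
np.set_printoptions(precision=1,suppress=True)
s=load('scene0');e=load('side0')
for u,v in [(284,261),(311,284),(330,285),(362,282),(371,425),(418,412),(430,405),(262,172),(371,255),(364,211),(315,342)]: print('sc',u,v,px2w(s,u,v),px2w(s,u,v,10))
for u,v in [(361,250),(359,278),(327,236),(345,243),(366,175),(397,177),(328,331),(293,238),(248,273)]: print('si',u,v,px2w(e,u,v),px2w(e,u,v,10))
crop('scene0',230,130,390,300,'c1',4)
crop('side0',310,210,410,300,'c2',7)
crop('side0',230,310,350,450,'c3',5)
crop('scene0',340,380,460,450,'c4',6)
E
```

```text
sc 284 261 [ 446.  -166.    10.9] [ 446.3 -165.4   10. ]
sc 311 284 [ 471.6 -269.7   14.7] [ 473.3 -266.6   10. ]
sc 330 285 [ 514.7 -291.9    9.2] [ 514.4 -292.4   10. ]
sc 362 282 [ 596.1 -316.9   -0.1] [ 591.4 -323.1   10. ]
sc 371 425 [ 404.6 -653.9   30.1] [ 410.5 -647.8   10. ]
sc 418 412 [ 506.9 -676.2   25.2] [ 512.9 -672.    10. ]
sc 430 405 [ 547.1 -670.1    4.2] [ 544.6 -671.7   10. ]
sc 262 172 [524.6 138.8  57.8] [544.8 191.8  10. ]
sc 371 255 [ 644.3 -278.5   41.1] [ 660.9 -257.4   10. ]
sc 364 211 [ 722.3 -121.8   29.1] [ 733.8 -106.1   10. ]
sc 315 342 [ 397.3 -428.2   26.2] [ 401.9 -419.8   10. ]
si 361 250 [ 465.2 -258.2   20.4] [ 466.6 -270.9   10. ]
si 359 278 [ 455.5 -157.4   13.2] [ 455.9 -160.8   10. ]
si 327 236 [ 572.3 -332.5   -4.3] [ 568.4 -314.3   10. ]
si 345 243 [ 513.1 -288.5   13.3] [ 513.8 -292.7   10. ]
si 366 175 [ 505.1 -654.7   18.8] [ 506.8 -670.1   10. ]
si 397 177 [ 402.5 -648.1   25.7] [ 403.4 -675.5   10. ]
si 328 331 [489.7  58.9  54.7] [497.7  21.2  10. ]
si 293 238 [ 648.7 -253.5   37.5] [ 659.4 -287.7   10. ]
si 248 273 [ 725.5 -107.5   27.9] [ 734.2 -125.9   10. ]
```

View pics/c1.png

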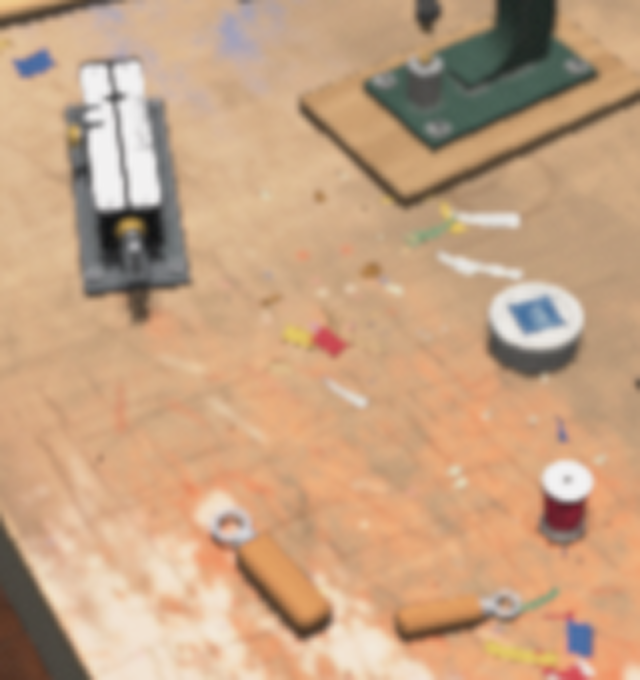

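View pics/c2.png

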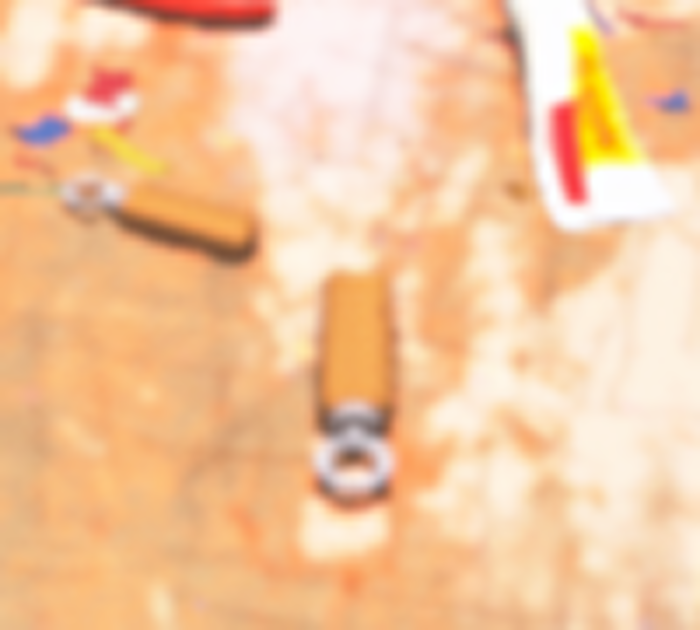

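View pics/c3.png

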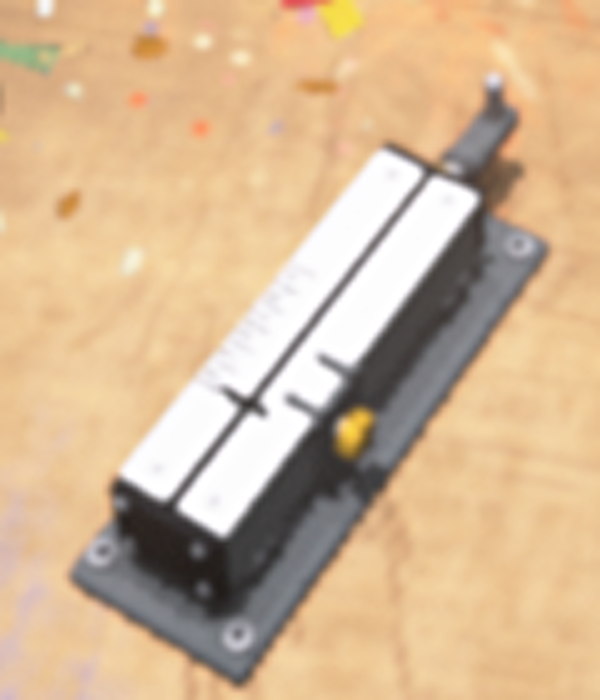

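Crops c1 and c2 show the handle at scene (298,272). Its eye is at c1 (232,525), facing the tester, and it measures about 105 mm from eye to tail. The one at (347,283) is visibly smaller, and (402,418) is larger with about 110 mm of wood. So the handle at (298,272) is the middle one. Crop c3 shows the tester: pin at (494,80), pointer at (243,402), prongs at (300,403) and (335,365).

```bash
python3 - <<'E'
from h import *
np.set_printoptions(precision=1,suppress=True)
s=load('scene0');e=load('side0')
f=lambda x,y:(230+x/5,310+y/5)
P={}
for n,x,y,z in [('A',390,148,58),('B',478,195,58),('C',118,488,58),('D',222,535,58),('pintop',494,76,66),('pinfoot',489,106,42),('ptr_sideend',268,411,62),('ptr_mid',243,402,62),('pr1',303,406,62),('pr1in',290,398,62),('pr2',338,368,62),('pr2in',322,358,62)]:
    u,v=f(x,y);P[n]=px2w(e,u,v,z);print(n,u,v,P[n],px2w(e,u,v))
ax=((P['C']+P['D'])-(P['A']+P['B']))/2;print('len',np.linalg.norm(ax),'yaw',np.degrees(np.arctan2(ax[1],ax[0])), 'w',np.linalg.norm(P['B']-P['A']))
a=ax/np.linalg.norm(ax);far=(P['C']+P['D'])/2; 
print('origin from far',far-117*a,'pin pred',far-227*a)
# scene crop c1
g=lambda x,y:(230+x/4,130+y/4)
for n,x,y,z in [('pintop',130,222,66),('eye',232,526,2.5),('A',97,212,58),('B',160,206,58),('C',82,64,58),('D',140,60,58)]:
    u,v=g(x,y);print('sc',n,px2w(s,u,v,z),px2w(s,u,v))
k=lambda x,y:(310+x/7,210+y/7)
for n,x,y,z in [('eye',353,462,5),('tailL',327,272,20),('tailR',390,272,20),('frL',322,405,20),('frR',388,405,20)]:
    u,v=k(x,y);print('si',n,px2w(e,u,v,z),px2w(e,u,v))
E
```

```text
A 308.0 339.6 [524.3  91.5  58. ] [523.6  93.9  61.1]
B 325.6 349.0 [484.6 107.7  58. ] [484.9 106.4  56.3]
C 253.6 407.6 [583.  257.9  58. ] [582.4 259.1  60.1]
D 274.4 417.0 [541.9 267.9  58. ] [542.2 267.2  56.6]
pintop 328.8 325.2 [489.1  52.9  66. ] [489.2  52.5  65.5]
pinfoot 327.8 331.2 [492.3  48.8  42. ] [490.   59.2  54.4]
ptr_sideend 283.6 392.2 [538.6 220.3  62. ] [539.1 219.1  60.1]
ptr_mid 278.6 390.4 [548.5 218.5  62. ] [548.  219.8  64.1]
pr1 290.6 391.2 [526.8 215.8  62. ] [526.5 216.5  63.1]
pr1in 288.0 389.6 [532.3 213.5  62. ] [531.9 214.5  63.5]
pr2 297.6 383.6 [518.3 198.   62. ] [518.  198.8  63.3]
pr2in 294.4 381.6 [525.2 195.   62. ] [524.9 195.7  63.2]
len 173.31150223587562 yaw 70.44777329135741 w 42.858118254688215
origin from far [523.3 152.6  58. ] pin pred [486.5  49.   58. ]
sc pintop [497.7  74.7  66. ] [504.9  93.7  47.9]
sc eye [ 457.3 -166.2    2.5] [ 457.4 -166.2    2.4]
sc A [484.2 104.4  58. ] [483.5 102.3  59.9]
sc B [527.4  88.7  58. ] [529.2  93.   53.9]
sc C [544.6 269.8  58. ] [544.9 270.8  57.2]
sc D [586.9 253.1  58. ] [585.3 249.   61.3]
si eye [ 454.  -174.2    5. ] [ 454.4 -177.3    2.2]
si tailL [ 477.  -261.3   20. ] [ 477.2 -262.2   19.3]
si tailR [ 453.6 -265.8   20. ] [ 455.9 -288.5    1.5]
si frL [ 467.5 -185.8   20. ] [ 468.5 -193.7   13. ]
si frR [ 444.2 -190.3   20. ] [ 444.3 -191.8   18.7]
```

```bash
cat >> h.py <<'E'
from scipy.spatial.transform import Rotation as Ro
def pose():
    st=env.get_state();return np.array(st['ee_pos']),Ro.from_rotvec(st['orientation']),st
def plan(target,yaw):
    """target TCP mm, tool-down with tool x axis heading yaw(deg)"""
    p,R,st=pose()
    y=np.radians(yaw);X=np.array([np.cos(y),np.sin(y),0]);Z=np.array([0,0,-1.])
    Rt=Ro.from_matrix(np.column_stack([X,np.cross(Z,X),Z]))
    d=R.inv().apply(np.array(target)-p);r=(R.inv()*Rt).as_rotvec()
    print('t',st['time'],'pos',p.round(1),'yaw now',np.degrees(np.arctan2(*R.as_matrix()[[1,0],0])).round(2),'d',d.round(1),'rv',r.round(4),'w',round(st['width'],1),'F',np.round(st['ft_force'],1),'q',np.round(st['joint_pos'],3))
    return d,r
E
python3 - <<'E'
from h import *
for y in (97,-83): plan([460,-225,200],y)
E
```

```text
t 0.15 pos [168.4 575.6 228.6] yaw now 163.68 d [-504.8 -686.4   29.2] rv [-1.0000e-03  4.0000e-04  1.1638e+00] w 85.5 F [-0.4 -0.2  0.1] q [ 1.068  0.105  0.097  1.564 -0.     1.353]
t 0.15 pos [168.4 575.6 228.6] yaw now 163.68 d [-504.8 -686.4   29.2] rv [-4.0000e-04 -1.1000e-03 -1.9778e+00] w 85.5 F [-0.4 -0.2  0.1] q [ 1.068  0.105  0.097  1.564 -0.     1.353]
```

```bash
python3 - <<'E'
from h import *
s=load('scene0');print(px2w(s,291,86),px2w(s,325,89))
e=load('side0');print(px2w(e,242,236),px2w(e,200,250))
plan([440,300,230],163.68);plan([480,50,230],97);plan([460,-225,200],97)
E
```

```text
[613.8392538  103.81730307 337.78301202] [728.20525676 126.05472042 284.52255485]
[614.92333391 128.44560393 336.58895961] [695.04601264 129.83809039 296.21353373]
t 0.15 pos [168.4 575.6 228.6] yaw now 163.68 d [-338.1 -188.2   -1.3] rv [-0.001  -0.0002  0.0001] w 85.5 F [-0.4 -0.2  0.1] q [ 1.068  0.105  0.097  1.564 -0.     1.353]
t 0.15 pos [168.4 575.6 228.6] yaw now 163.68 d [-446.7 -416.9   -1.1] rv [-1.0000e-03  4.0000e-04  1.1638e+00] w 85.5 F [-0.4 -0.2  0.1] q [ 1.068  0.105  0.097  1.564 -0.     1.353]
t 0.15 pos [168.4 575.6 228.6] yaw now 163.68 d [-504.8 -686.4   29.2] rv [-1.0000e-03  4.0000e-04  1.1638e+00] w 85.5 F [-0.4 -0.2  0.1] q [ 1.068  0.105  0.097  1.564 -0.     1.353]
```

```bash
python3 - <<'E'
from h import *
d=load('wrist0');T=d['world_to_cam'];c=-T[:3,:3].T@T[:3,3];p,R,_=pose();print('cam in tool',R.inv().apply(c-p), R.inv().apply(T[:3,:3].T@[0,0,-1]))
plan([400,300,230],163.68);plan([425,110,230],120)
E
```

```text
cam in tool [  69.01185965    0.21127073 -144.60992852] [-2.70325665e-01  2.76418444e-04  9.62768902e-01]
t 0.15 pos [168.4 575.6 228.6] yaw now 163.68 d [-299.7 -199.5   -1.2] rv [-0.001  -0.0002  0.0001] w 85.5 F [-0.4 -0.2  0.1] q [ 1.068  0.105  0.097  1.564 -0.     1.353]
t 0.15 pos [168.4 575.6 228.6] yaw now 163.68 d [-377.  -374.8   -1.1] rv [-1.000e-03  2.000e-04  7.624e-01] w 85.5 F [-0.4 -0.2  0.1] q [ 1.068  0.105  0.097  1.564 -0.     1.353]
```

move_arm:
  series: [-40,-27,0,0,0,0,85,-85,-57,0,0,0,0,85,-128,-85,0,0,0,0,85,-171,-114,0,0,0,0.06,85,-214,-142,0,0,0,0.15,85,-257,-171,0,0,0,0.28,85,-300,-200,0,0,0,0.4,85,-320,-245,0,0,0,0.52,85,-340,-290,0,0,0,0.64,85,-360,-335,0,0,0,0.76,85,-377,-375,0,0,0,0.76,85,-377,-375,0,0,0,0.76,85]

```text
time: 1.35
ee_pos: [425.6, 104.8, 228.7]
orientation: [1.577, 2.716, -0.003]
ft_force: [0.9, 0.9, 0.0]
width: 85.1
```

```bash
python3 - <<'E'
from h import *
snap('wrist','w1')
plan([440,-60,215],97);plan([460,-190,200],97)
E
```

```text
t 1.4 pos [425.3 106.9 228.7] yaw now 119.82 d [-152.1  -70.2   13.9] rv [-0.0008  0.001   0.3983] w 85.0 F [-0.7  0.5  0.3] q [-5.300e-02 -3.940e-01 -3.580e-01  1.607e+00 -1.000e-03  9.970e-01]
t 1.4 pos [425.3 106.9 228.7] yaw now 119.82 d [-274.8 -117.5   29.1] rv [-0.0008  0.001   0.3983] w 85.0 F [-0.7  0.5  0.3] q [-5.300e-02 -3.940e-01 -3.580e-01  1.607e+00 -1.000e-03  9.970e-01]
```

View pics/w1.png

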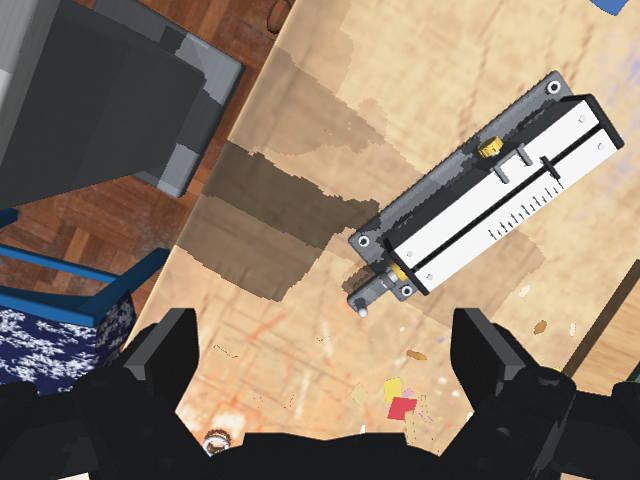

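Wrist view shows the tester whole: pin at about (362,312), pointer about (550,167), prongs about (503,173) and (522,153).

```bash
python3 - <<'E'
from h import *
crop('w1',470,130,580,210,'c5',7)
crop('w1',330,250,430,330,'c6',7)
E
```

```text
(no output)
```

View pics/c5.png

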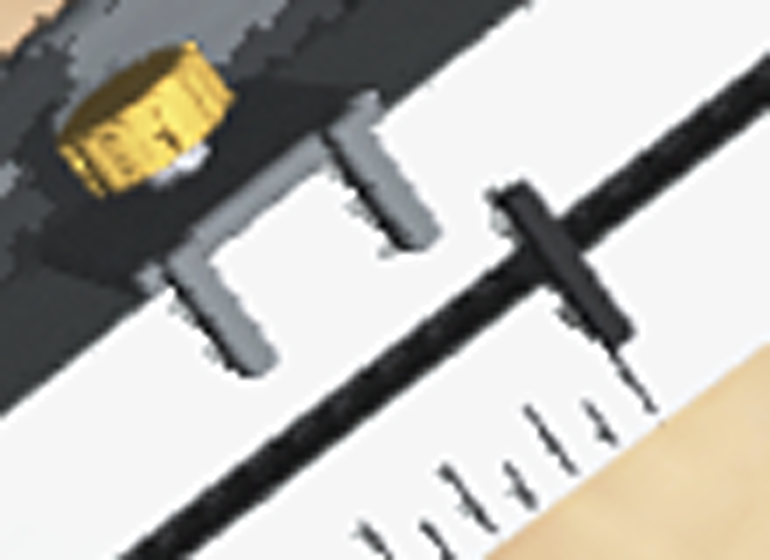

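View pics/c6.png

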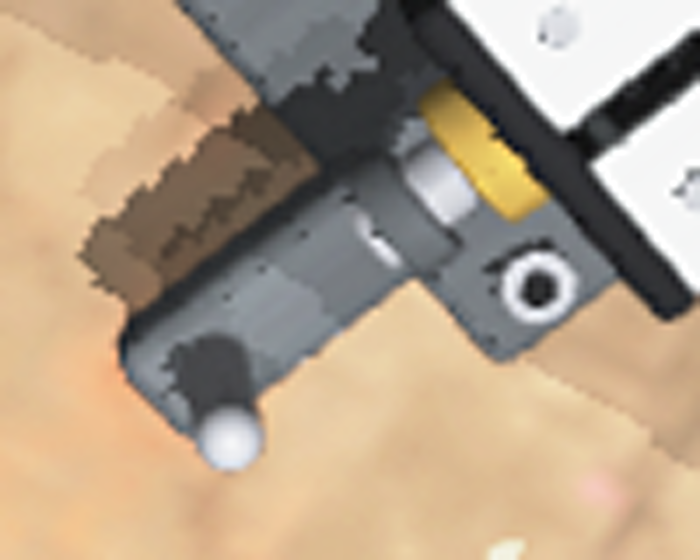

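move_arm:
  series: [-40,-18,4,0,0,0.1,85,-80,-36,8,0,0,0.2,85,-120,-54,12,0,0,0.3,85,-160,-70,16,0,0,0.4,85,-200,-87,20,0,0,0.4,85,-240,-103,25,0,0,0.4,85,-275,-118,29,0,0,0.4,85,-275,-118,29,0,0,0.4,85]

```text
time: 2.2
ee_pos: [459.9, -192.8, 198.7]
orientation: [-2.086, -2.348, 0.003]
ft_force: [-0.9, 0.3, -0.7]
width: 84.7
```

```bash
python3 - <<'E'
from h import *
snap('wrist','w2')
plan([460,-225,200],97)
E
```

```text
t 2.25 pos [ 459.7 -190.9  199.1] yaw now 96.82 d [-33.9  -3.8  -0.9] rv [-0.0018 -0.0003 -0.0032] w 85.3 F [-1.3 -0.1  0. ] q [-6.560e-01 -2.110e-01 -2.630e-01  1.521e+00 -1.000e-03  7.960e-01]
```

View pics/w2.png

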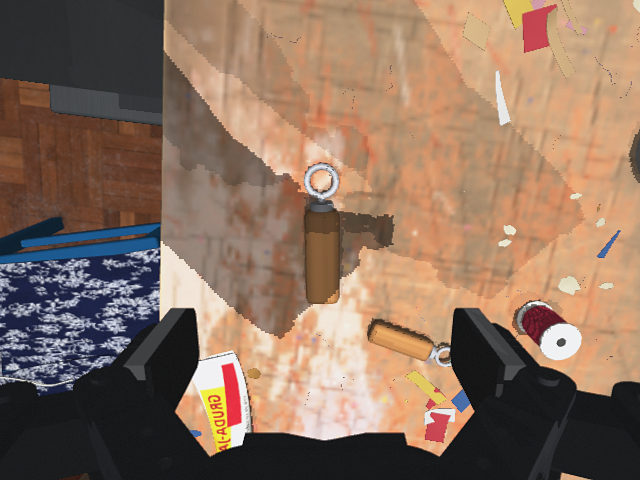

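The eye centre is at (321,181). The wood runs from (305-341, 205) to (307-340, 303), and the small handle is at (405,341).

```bash
python3 - <<'E'
from h import *
np.set_printoptions(precision=1,suppress=True)
w=load('w1');f=lambda x,y:(470+x/7,130+y/7)
yaw=np.radians(70.2);a=np.array([np.cos(yaw),np.sin(yaw),0]);b=np.array([-a[1],a[0],0])
pt=px2w(w,*f(512,195),62);p1=px2w(w,*f(262,366),62);p2=px2w(w,*f(424,240),62);m=(p1+p2)/2
print('pt',pt,'p1',p1,'p2',p2,'sep',(p2-p1)@a,'pull',(pt-m)@a,(pt-m)@b)
pin=px2w(w,330+230/7,250+437/7,64);print('pin',pin,px2w(w,330+230/7,250+437/7))
# slot line direction
l1=px2w(w,*f(130,550),58);l2=px2w(w,*f(760,80),58);d=l2-l1;print('slot yaw',np.degrees(np.arctan2(d[1],d[0])))
for u,v in((390,244),(424,292),(588,97),(622,146)):print(px2w(w,u,v,58),px2w(w,u,v))
s0=px2w(w,406,265,58);s1=px2w(w,604,121,58);d=s1-s0;print('slot',s0,s1,np.degrees(np.arctan2(d[1],d[0])),np.linalg.norm(d))
n=load('w2')
eye=px2w(n,321,181,2.5+7.5 if 0 else 10);print('eye z?',px2w(n,321,163),px2w(n,321,199),px2w(n,305,181))
for u,v,z in((321,181,10),(306.5,207,20),(341,207,20),(307,302,20),(340,302,20),(323,255,20)):print(u,v,px2w(n,u,v,z),px2w(n,u,v))
E
python3 -c "
from h import *
crop('w2',280,150,370,310,'c7',5)"
```

```text
pt [540.2 220.1  62. ] p1 [528.5 193.1  62. ] p2 [535.2 211.9  62. ] sep 19.95145472225178 pull 19.342293110319474 -1.969837237398338
pin [489.9  53.   64. ] [489.   54.1  67. ]
slot yaw 69.26532642869067
[480.3 110.3  58. ] [484.4 107.7  43.3]
[524.8  90.1  58. ] [524.2  90.4  59.3]
[543.5 269.9  58. ] [543.  269.5  59. ]
[586.3 255.7  58. ] [585.8 255.5  58.8]
slot [500.2 102.   58. ] [563.8 262.8  58. ] 68.41942379707606 172.90128829870656
eye z? [ 452.3 -156.    10. ] [ 455.6 -183.3   13.1] [ 441.6 -171.    11.4]
321 181 [ 454.  -169.8   10. ] [ 454.  -171.1    0.1]
306.5 207 [ 445.1 -189.6   20. ] [ 444.7 -193.7   -0.7]
341 207 [ 471.5 -186.4   20. ] [ 472.8 -190.4   -0.8]
307 302 [ 454.  -268.2   20. ] [ 454.1 -277.4   -0.8]
340 302 [ 480.8 -265.    20. ] [ 482.7 -273.8   -0.4]
323 255 [ 462.3 -226.5   20. ] [ 462.2 -226.3   20.7]
```

View pics/c7.png

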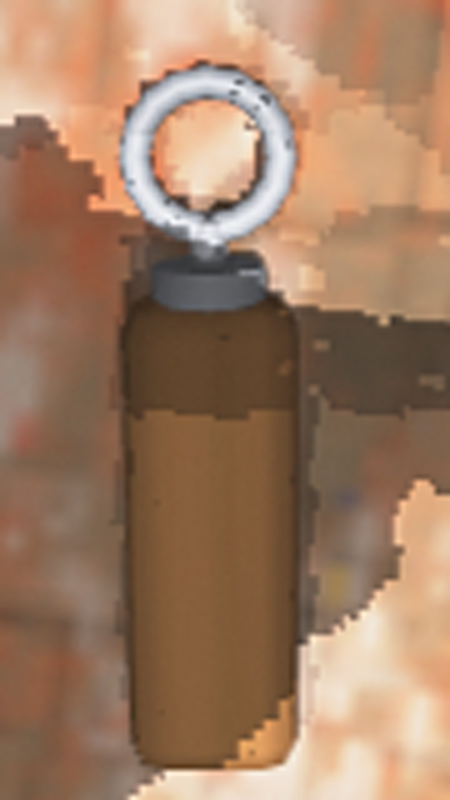

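```bash
python3 - <<'E'
from h import *
plan([462,-230.5,70],97.3);plan([462,-230.5,23],97.3)
E
```

```text
t 2.25 pos [ 459.7 -190.9  199.1] yaw now 96.82 d [-39.7  -2.2 129.1] rv [-0.0018 -0.0003 -0.0084] w 85.3 F [-1.3 -0.1  0. ] q [-6.560e-01 -2.110e-01 -2.630e-01  1.521e+00 -1.000e-03  7.960e-01]
t 2.25 pos [ 459.7 -190.9  199.1] yaw now 96.82 d [-39.7  -2.1 176.1] rv [-0.0018 -0.0003 -0.0084] w 85.3 F [-1.3 -0.1  0. ] q [-6.560e-01 -2.110e-01 -2.630e-01  1.521e+00 -1.000e-03  7.960e-01]
```

move_arm:
  series: [-20,-1,40,0,0,-0.008,70,-40,-2,80,0,0,-0.008,60,-40,-2,110,0,0,-0.008,60,-40,-2,130,0,0,-0.008,60,-40,-2,130,0,0,-0.008,60]
  grip_force: 70

```text
time: 2.75
ee_pos: [461.0, -227.7, 66.2]
orientation: [-2.069, -2.355, 0.001]
ft_force: [0.7, 0.1, -0.1]
width: 60.1
```

```bash
python3 - <<'E'
from h import *
snap('wrist','w3')
plan([462,-230.5,23],97.3)
E
```

```text
t 2.8 pos [ 462.  -228.7   68.4] yaw now 97.39 d [-1.9 -0.1 45.4] rv [-0.0033 -0.0024  0.0016] w 60.2 F [-0.2 -0.   0.2] q [-7.130e-01 -1.150e-01 -4.140e-01  1.276e+00 -1.000e-03  7.290e-01]
```

View pics/w3.png

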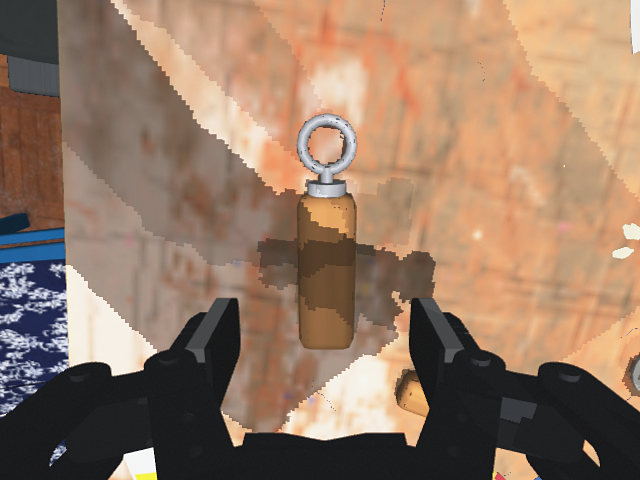

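move_arm:
  series: [-2,0,20,0,0,0,60,-2,0,35,0,0,0,60,-2,0,43,0,0,0,60,-2,0,45,0,0,0,60,-2,0,45,0,0,0,50]

```text
time: 3.3
ee_pos: [462.2, -230.5, 23.7]
orientation: [-2.071, -2.357, 0.001]
ft_force: [0.4, -0.1, -0.2]
width: 50.6
```

```bash
python3 - <<'E'
from h import *
plan([462,-230.5,23],97.3)
E
```

```text
t 3.3 pos [ 462.2 -230.5   23.7] yaw now 97.4 d [ 0.  -0.2  0.7] rv [-0.0031 -0.0022  0.0017] w 50.6 F [ 0.4 -0.1 -0.2] q [-7.160e-01 -7.600e-02 -4.610e-01  1.189e+00 -1.000e-03  7.260e-01]
```

move_arm:
  series: [0,0,0,0,0,0,35,0,0,0,0,0,0,15,0,0,0,0,0,0,5,0,0,0,0,0,0,5,0,0,0,0,0,0,5,0,0,0,0,0,0,5]
  grip_force: 70

```text
time: 3.9
ee_pos: [462.2, -230.5, 23.7]
orientation: [-2.071, -2.357, 0.001]
ft_force: [0.7, -0.2, 0.8]
width: 5.0
```

```bash
python3 - <<'E'
from h import *
plan([462,-230.5,23],97.3)
E
```

```text
t 3.9 pos [ 462.2 -230.5   23.7] yaw now 97.4 d [ 0.  -0.2  0.7] rv [-0.0032 -0.0022  0.0017] w 5.0 F [ 0.7 -0.2  0.8] q [-7.16e-01 -7.60e-02 -4.61e-01  1.19e+00 -1.00e-03  7.26e-01]
```

The fingers closed to 5 mm, so they missed the handle. I'll look.

```bash
python3 - <<'E'
from h import *
snap('wrist','w4');snap('side','s4');crop('s4',320,200,400,310,'c8',6)
E
```

```text
(no output)
```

View pics/w4.png

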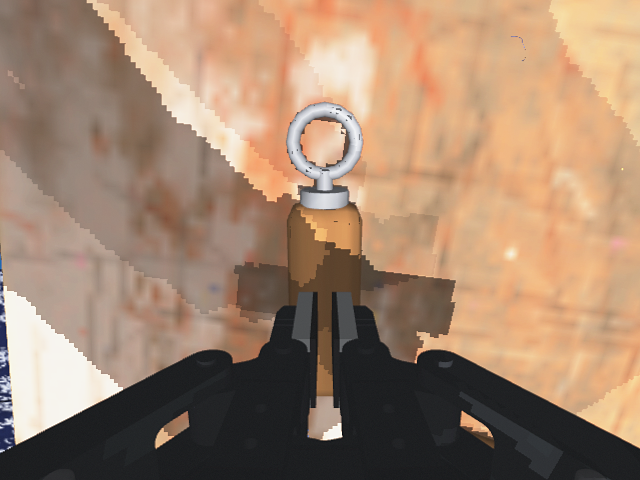

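View pics/c8.png

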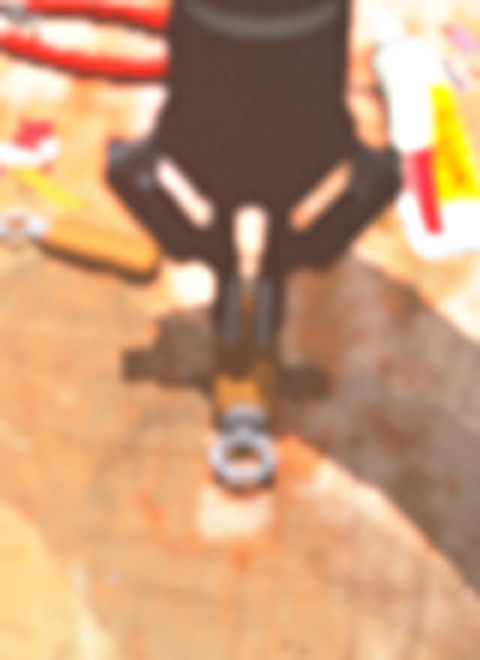

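```bash
python3 - <<'E'
from h import *
np.set_printoptions(precision=1,suppress=True)
w=load('w4')
for u,v in((308,294),(308,300),(347,294),(308,330),(300,310),(325,280),(325,300),(325,330),(325,360),(325,260),(450,200),(325,103)):print(u,v,px2w(w,u,v))
e=load('s4');f=lambda x,y:(320+x/6,200+y/6)
for x,y in((235,345),(265,345),(237,385),(260,320),(240,410),(100,450)):print('s',px2w(e,*f(x,y)))
T=w['world_to_cam'];c=-T[:3,:3].T@T[:3,3];p,R,_=pose();print('cam in tool',R.inv().apply(c-p))
E
```

```text
308 294 [ 454.8 -219.6   32.7]
308 300 [ 455.  -219.9   37.1]
347 294 [ 468.1 -218.2   32. ]
308 330 [ 455.8 -219.9   58.1]
300 310 [ 452.8 -220.    45.3]
325 280 [ 460.5 -218.6   19.8]
325 300 [ 461.6 -226.9   19. ]
325 330 [ 463.2 -238.9   19.7]
325 360 [ 464.9 -252.4   18.7]
325 260 [ 459.5 -211.    19.5]
450 200 [ 506.7 -186.    -0.5]
325 103 [ 452.4 -156.3   11.7]
s [ 465.  -223.3   23.4]
s [ 452.6 -227.9   21.6]
s [359.1 671.7 782.1]
s [ 454.3 -218.    43.4]
s [ 457.7 -189.5   16.8]
s [ 514.7 -173.4   -1.4]
cam in tool [  68.8   -0.6 -144.7]
```

```bash
python3 - <<'E'
from h import *
np.set_printoptions(precision=1,suppress=True)
for tag,p,yaw in(('w3',[462,-228.7,68.4],97.39),('w4',[462.2,-230.5,23.7],97.4),('w1',[425.3,106.9,228.7],119.82),('w0',0,0)):
    if tag=='w0':continue
    d=load(tag);y=np.radians(yaw);X=np.array([np.cos(y),np.sin(y),0]);Z=np.array([0,0,-1.]);R=np.column_stack([X,np.cross(Z,X),Z])
    K=d['K'];T=d['world_to_cam'];v,u=np.mgrid[0:480,0:640];s=d['range_z'].astype(float)
    q=np.stack([(u-K[0,2])/K[0,0]*s,-(v-K[1,2])/K[1,1]*s,-s],-1)
    wl=(q-T[:3,3])@T[:3,:3]
    t=(wl-np.array(p))@R
    m=(s>0)&(wl[...,2]>24)&(t[...,2]>-60)&(np.abs(t[...,1])<60)&(np.abs(t[...,0])<14)
    tt=t[m];print(tag,m.sum(),tt.min(0) if m.sum() else '',tt.max(0), np.percentile(tt[:,2],[50,90,99]), 'y of deepest',tt[np.argsort(-tt[:,2])[:5]])
E
```

```text
w3 19321 [-11.5 -60.  -60. ] [14.  60.  -4.2] [-51.9 -19.4  -8.2] y of deepest [[ -1.9  29.   -4.2]
 [ -2.2  29.   -4.4]
 [ -3.  -31.3  -4.6]
 [ -2.4  29.   -4.7]
 [  5.   28.9  -4.8]]
w4 18597 [-11.6 -41.4 -60. ] [14.  41.1 -5.2] [-53.3 -24.4  -9.4] y of deepest [[10.9 -7.5 -5.2]
 [11.1  7.9 -5.5]
 [11.2 -5.  -5.7]
 [11.2  3.7 -5.8]
 [11.2  5.5 -5.9]]
w1 11386 [-13.2 -59.9 -60. ] [ 13.4  60.  -14.2] [-39.5 -22.9 -16.4] y of deepest [[  0.7 -43.7 -14.2]
 [  0.2 -43.7 -14.5]
 [  0.1  41.9 -14.5]
 [ -3.6  41.8 -14.6]
 [ -2.8  41.7 -14.6]]
```

The wrist depth puts the fingertips about 5 mm behind the reported TCP, where the spec says 22 mm ahead. The side camera roughly agrees, with tips at about z 22. The fingers therefore closed just above the handle, which hasn't been touched. I'll reopen and go lower in guarded steps.

move_arm:
  series: [0,0,0,0,0,0,40,0,0,0,0,0,0,60,0,0,0,0,0,0,60,0,0,0,0,0,0,60,0,0,5,0,0,0,60,0,0,10,0,0,0,60,0,0,10,0,0,0,60]

```text
time: 4.7
ee_pos: [461.6, -230.0, 12.6]
orientation: [-2.07, -2.356, 0.001]
ft_force: [-0.0, 0.8, -0.3]
width: 59.9
```

```bash
python3 - <<'E'
from h import *
snap('wrist','w5');snap('side','s5');crop('s5',320,200,400,310,'c9',6)
plan([462,-230.5,5],97.3)
E
```

```text
t 4.8 pos [ 462.  -230.3   13.4] yaw now 97.4 d [-0.2  0.   8.4] rv [-0.0036 -0.0028  0.0017] w 59.9 F [0.3 0.8 0.5] q [-7.16e-01 -6.60e-02 -4.71e-01  1.17e+00 -1.00e-03  7.26e-01]
```

View pics/c9.png

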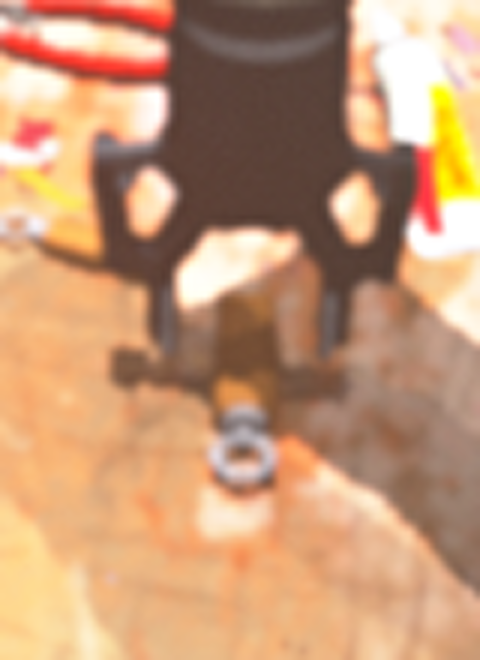

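View pics/w5.png

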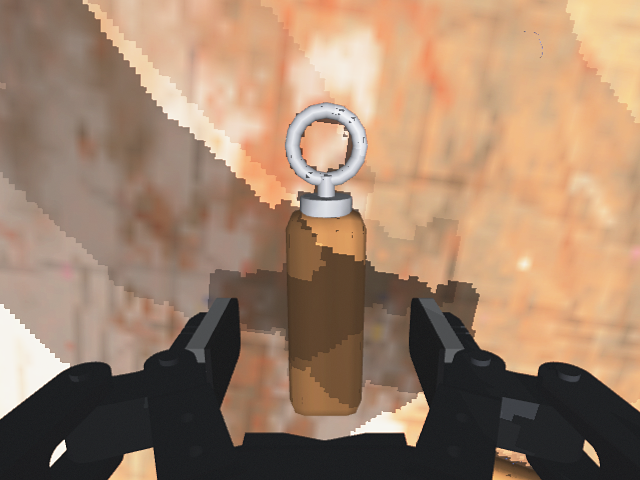

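move_arm:
  series: [0,0,4,0,0,0,60,0,0,8,0,0,0,60,0,0,8,0,0,0,60]

```text
time: 5.1
ee_pos: [461.5, -229.9, 4.6]
orientation: [-2.07, -2.356, 0.001]
ft_force: [1.0, 0.4, 0.5]
width: 60.2
```

```bash
python3 - <<'E'
from h import *
np.set_printoptions(precision=1,suppress=True)
d=snap('wrist','w6')
plan([462,-230.5,5],97.3)
p,Ro_,_=pose();R=Ro_.as_matrix()
K=d['K'];T=d['world_to_cam'];v,u=np.mgrid[0:480,0:640];s=d['range_z'].astype(float)
q=np.stack([(u-K[0,2])/K[0,0]*s,-(v-K[1,2])/K[1,1]*s,-s],-1)
wl=(q-T[:3,3])@T[:3,:3];t=(wl-p)@R
m=(s>0)&(abs(abs(t[...,1])-33)<6)&(abs(t[...,0]-5)<8)&(wl[...,2]>3.5)
print(np.sort(wl[m][:,2])[:10], np.percentile(wl[...,2][150:200,400:500],[5,50,95]))
E
```

```text
t 5.15 pos [ 461.6 -230.     4.9] yaw now 97.4 d [-0.5  0.3 -0.1] rv [-0. -0.  0.] w 60.2 F [-0.5  0.2  0.5] q [-0.7 -0.1 -0.5  1.2 -0.   0.7]
[11.1 11.3 11.3 11.3 11.5 11.5 11.7 11.8 11.8 11.9] [-1.3 -0.3  0.8]
```

move_arm:
  series: [0,0,3,0,0,0,60,0,0,5,0,0,0,60,0,0,5,0,0,0,50,0,0,5,0,0,0,30,0,0,5,0,0,0,15,0,0,5,0,0,0,15,0,0,5,0,0,0,15,0,0,5,0,0,0,15]
  grip_force: 70

```text
time: 5.95
ee_pos: [461.9, -230.2, 0.3]
orientation: [-2.07, -2.357, 0.001]
ft_force: [-0.1, -0.0, 4.9]
width: 26.5
```

```bash
python3 - <<'E'
from h import *
snap('wrist','w7')
plan([462,-230.5,60],97.3)
E
```

```text
t 6.0 pos [ 4.619e+02 -2.302e+02  3.000e-01] yaw now 97.4 d [ -0.1  -0.1 -59.7] rv [-0.0037 -0.0029  0.0017] w 26.3 F [-0.4  0.7  5.8] q [-7.160e-01 -5.200e-02 -4.830e-01  1.145e+00 -1.000e-03  7.260e-01]
```

View pics/w7.png

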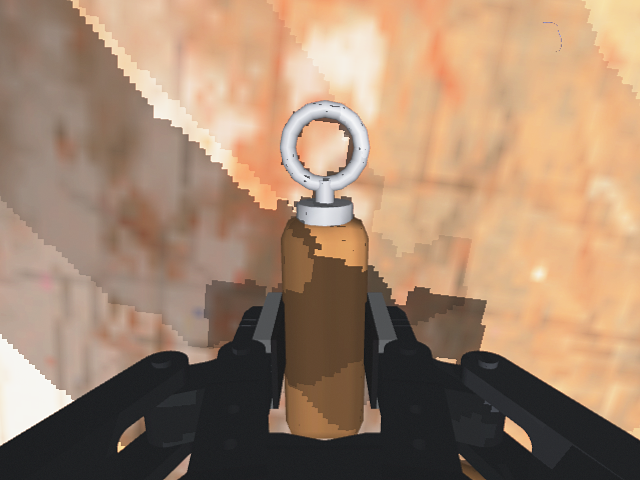

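The handle is gripped at width 26.4, with the pads either side of the wood. Next is the lift.

move_arm:
  series: [0,0,-10,0,0,0,15,0,0,-40,0,0,0,15,0,0,-80,0,0,0,15,0,0,-110,0,0,0,15,0,0,-110,0,0,0,15,0,0,-110,0,0,0,15]

```text
time: 6.6
ee_pos: [462.6, -230.7, 110.9]
orientation: [-2.071, -2.358, 0.001]
ft_force: [-0.6, 0.3, -1.5]
width: 26.4
```

```bash
python3 - <<'E'
from h import *
np.set_printoptions(precision=1,suppress=True)
d=snap('wrist','w8')
p,R,_=pose()
plan([462,-230.5,110],97.3)
for u,v in((325,101),(325,186),(282,145),(368,145),(325,210),(325,240),(325,300),(325,380)):
    for w in (d,):
        x=px2w(w,u,v);print(u,v,x,R.inv().apply(x-p))
crop('w8',260,80,400,240,'c10',4)
E
```

```text
t 6.65 pos [ 462.  -230.2  109.7] yaw now 97.4 d [-0.3 -0.  -0.3] rv [-0. -0.  0.] w 26.4 F [-0.7  1.2 -1.3] q [-0.7 -0.1 -0.4  1.4 -0.   0.7]
325 101 [ 452.8 -156.9  122.4] [ 73.9   0.3 -12.5]
325 186 [ 456.1 -181.9  123. ] [ 48.7   0.3 -13.2]
282 145 [ 441.4 -171.3  121.7] [ 61.1 -12.9 -11.8]
368 145 [ 467.4 -167.8  122.4] [ 61.2  13.4 -12.6]
325 210 [ 456.9 -188.1  129.7] [ 42.5   0.3 -19.8]
325 240 [ 458.  -197.1  130.6] [ 33.4   0.3 -20.9]
325 300 [ 460.6 -216.9  129.9] [ 13.5   0.3 -20.2]
325 380 [ 464.3 -245.1  130.8] [-15.    0.3 -21.2]
```

View pics/c10.png

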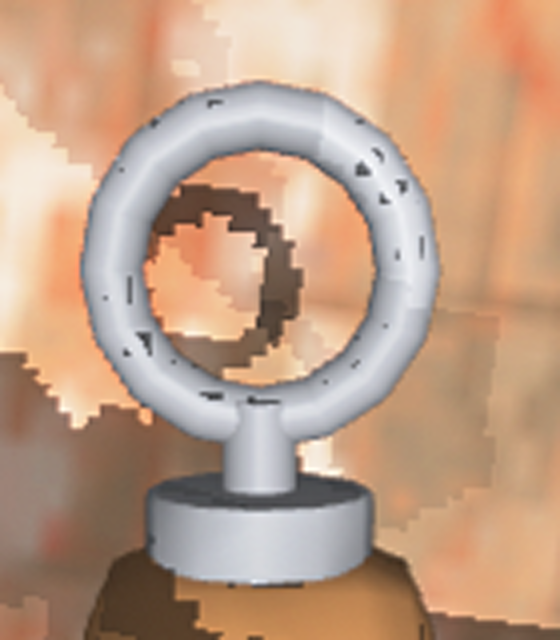

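The handle is held level, with the eye at tool (61.4, 0.3, -10). Next I'll bring the eye to hover over the pin.

```bash
cat >> h.py <<'E'
EYE=np.array([61.4,0.3,-10.0])
def eyeplan(eyetarget,yaw,eye=EYE):
    y=np.radians(yaw);X=np.array([np.cos(y),np.sin(y),0]);Z=np.array([0,0,-1.])
    R=np.column_stack([X,np.cross(Z,X),Z]);t=np.array(eyetarget)-R@eye
    p,Rn,_=pose();print('eye now',(p+Rn.apply(eye)).round(1),'tcp target',t.round(1));return plan(t,yaw)
E
python3 - <<'E'
from h import *
eyeplan([489.5,53,92],70)
E
```

```text
eye now [ 454.4 -169.3  119.9] tcp target [468.2  -4.6  82. ]
t 6.65 pos [ 462.  -230.2  109.7] yaw now 97.4 d [222.8  35.4  28.3] rv [-0.0051 -0.0025  0.4782] w 26.4 F [-0.7  1.2 -1.3] q [-7.160e-01 -1.340e-01 -3.550e-01  1.355e+00 -1.000e-03  7.260e-01]
```

move_arm:
  series: [25,4,0,0,0,0.05,15,55,9,0,0,0,0.12,15,90,14,0,0,0,0.2,15,125,20,0,0,0,0.28,15,160,26,0,0,0,0.36,15,190,30,0,0,0,0.43,15,212,34,5,0,0,0.478,15,223,35,14,0,0,0.478,15,223,35,22,0,0,0.478,15,223,35,28,0,0,0.478,15,223,35,28,0,0,0.478,15]

```text
time: 7.75
ee_pos: [466.9, -5.2, 80.7]
orientation: [-2.568, -1.798, 0.006]
ft_force: [0.5, -0.5, -0.5]
width: 26.8
```

```bash
python3 - <<'E'
from h import *
eyeplan([489.5,53,92],70)
snap('wrist','w9');crop('w9',240,60,410,240,'c11',4)
E
```

```text
eye now [488.3  52.4  90.8] tcp target [468.2  -4.6  82. ]
t 7.75 pos [466.9  -5.2  80.7] yaw now 69.98 d [ 1.   1.  -1.3] rv [-0.0078 -0.0008 -0.0003] w 26.8 F [ 0.5 -0.5 -0.5] q [-2.930e-01 -2.770e-01 -5.330e-01  1.322e+00  1.000e-03  1.627e+00]
```

View pics/w9.png

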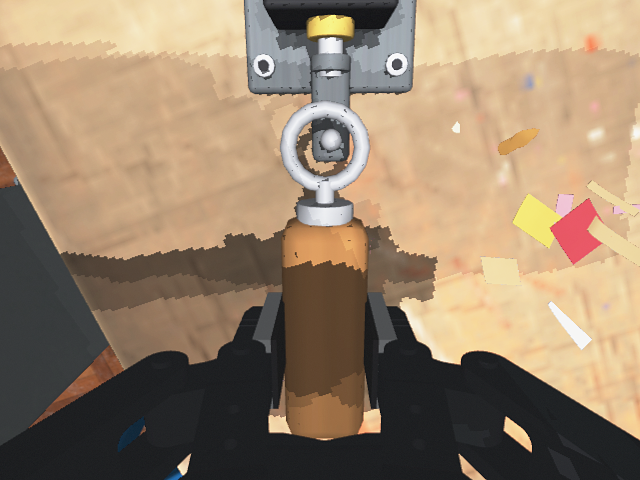

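View pics/c11.png

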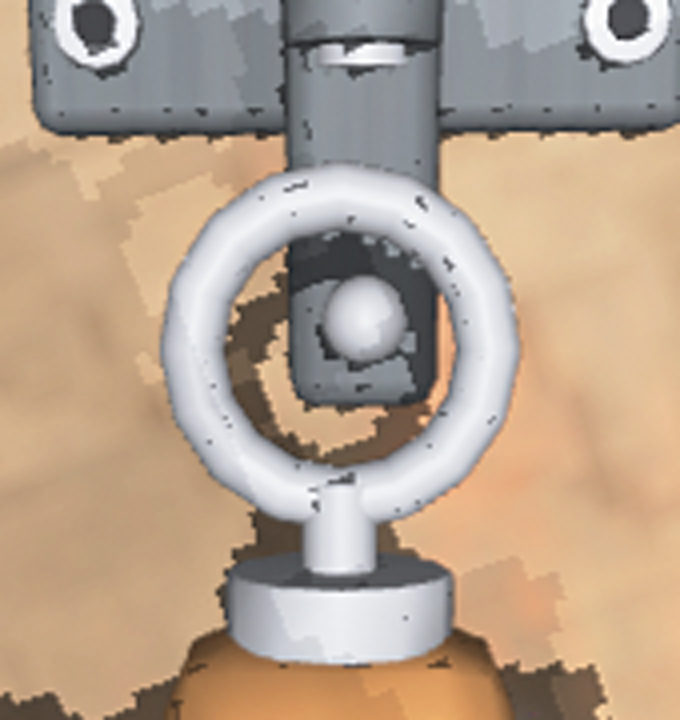

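```bash
python3 - <<'E'
from h import *
np.set_printoptions(precision=1,suppress=True)
d=load('w9');p,R,st=pose();print(st['time'])
pin=px2w(d,331.2,139.5,62);eye=px2w(d,325,145.7,90.8)
print('pin',pin,px2w(d,331.2,139.5),'eye',eye,'rel in tool',R.inv().apply(pin-eye), 'eye tool',R.inv().apply(eye-p))
# plate edge direction, plate top z=8
A=px2w(d,250,92.5,8);B=px2w(d,407,91.5,8);e=B-A;print('edge yaw +90',np.degrees(np.arctan2(e[1],e[0]))+90,np.linalg.norm(e))
A=px2w(d,263,65,8);B=px2w(d,397,64,8);e=B-A;print('bolts',np.degrees(np.arctan2(e[1],e[0]))+90, (A+B)/2)
E
```

```text
7.8
pin [489.9  52.4  62. ] [489.9  52.6  67.2] eye [487.6  52.4  90.8] rel in tool [ 0.7  2.3 28.8] eye tool [61.2 -0.8 -9.2]
edge yaw +90 70.31721593138862 75.6288443420488
bolts 70.34711883023803 [500.7  83.    8. ]
```

move_arm:
  series: [0.7,2.3,0,0,0,-0.005,15,0.7,2.3,10,0,0,-0.005,15,0.7,2.3,20,0,0,-0.005,15,0.7,2.3,20,0,0,-0.005,15]

```text
time: 8.2
ee_pos: [468.5, -5.2, 59.6]
orientation: [-2.563, -1.803, 0.008]
ft_force: [-0.0, -0.0, -1.0]
width: 26.6
```

```bash
python3 - <<'E'
from h import *
eyeplan([489.7,52.6,44.5],70.3)
snap('wrist','w10');crop('w10',240,60,410,240,'c12',4)
E
```

```text
eye now [489.6  52.5  69.6] tcp target [468.7  -5.1  34.5]
t 8.2 pos [468.5  -5.2  59.6] yaw now 70.24 d [ 0.1  0.4 25. ] rv [-0.0094 -0.0008 -0.001 ] w 26.6 F [-0. -0. -1.] q [-2.920e-01 -2.550e-01 -5.550e-01  1.281e+00  1.000e-03  1.624e+00]
```

View pics/c12.png

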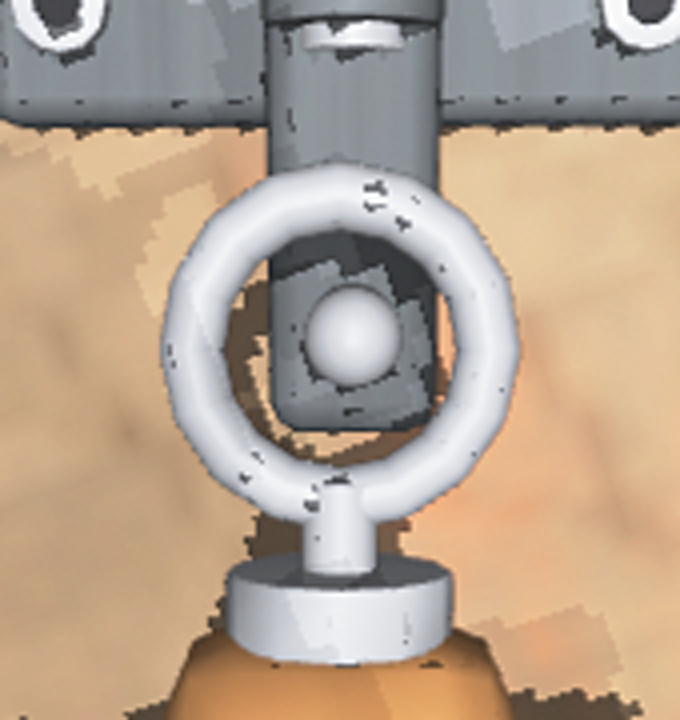

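The pin dome at (353,335) is well inside the eye, whose centre is at (340,343). I'll lower until it seats.

move_arm:
  series: [0.3,0.6,8,0,0,0,15,0.3,0.6,15,0,0,0,15,0.3,0.6,20,0,0,0,15,0.3,0.6,23,0,0,0,15,0.3,0.6,23,0,0,0,15]

```text
time: 8.75
ee_pos: [469.0, -4.9, 36.8]
orientation: [-2.563, -1.803, 0.008]
ft_force: [0.1, -1.0, -1.3]
width: 26.5
```

```bash
python3 - <<'E'
from h import *
eyeplan([489.7,52.6,44.5],70.3)
E
```

```text
eye now [490.1  52.7  46.9] tcp target [468.7  -5.1  34.5]
t 8.75 pos [469.   -4.9  36.8] yaw now 70.25 d [-0.3 -0.1  2.3] rv [-0.0095 -0.0008 -0.0009] w 26.5 F [ 0.1 -1.  -1.3] q [-2.910e-01 -2.360e-01 -5.800e-01  1.236e+00  1.000e-03  1.624e+00]
```

Nearly down. I'll feel for the contact in small steps.

move_arm:
  series: [0,0,1,0,0,0,15,0,0,2,0,0,0,15,0,0,2,0,0,0,15]

```text
time: 9.05
ee_pos: [469.1, -4.9, 34.9]
orientation: [-2.563, -1.803, 0.007]
ft_force: [-0.4, 0.7, -0.2]
width: 26.4
```

move_arm:
  series: [0,0,1,0,0,0,15,0,0,1.5,0,0,0,15,0,0,1.5,0,0,0,15]

```text
time: 9.35
ee_pos: [469.3, -5.0, 34.1]
orientation: [-2.563, -1.803, 0.007]
ft_force: [-3.1, -1.0, 6.0]
width: 26.2
```

Fz has risen to +6 N at TCP z 34.1 (eye about 44), so it feels seated. I'll look to confirm.

```bash
python3 - <<'E'
from h import *
eyeplan([489.7,52.6,44.5],70.3)
snap('wrist','w11');crop('w11',240,60,410,240,'c13',3)
snap('side','s11');crop('s11',240,290,400,430,'c14',5)
E
```

```text
eye now [490.4  52.6  44.1] tcp target [468.7  -5.1  34.5]
t 9.35 pos [469.3  -5.   34.1] yaw now 70.25 d [-0.3 -0.5 -0.4] rv [-0.0086 -0.0008 -0.0008] w 26.2 F [-3.1 -1.   6. ] q [-2.910e-01 -2.330e-01 -5.830e-01  1.229e+00  1.000e-03  1.624e+00]
```

View pics/c13.png

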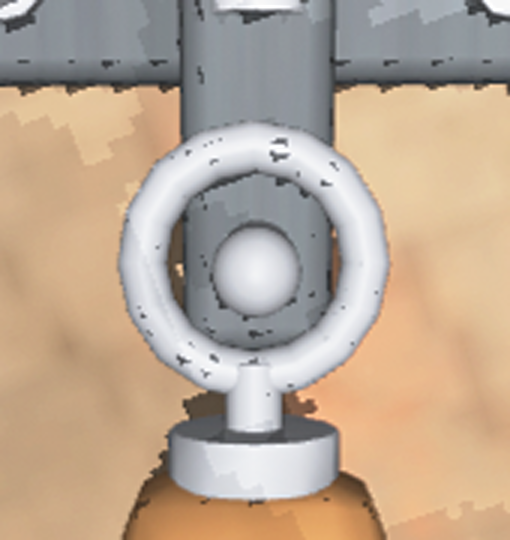

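View pics/c14.png

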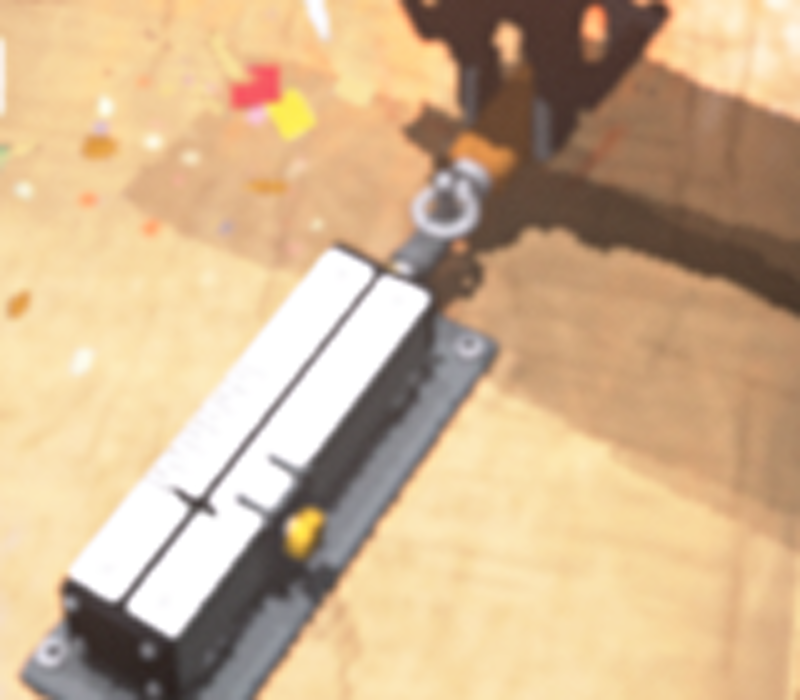

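Eye is round the pin on the shoe, and the pointer is still home at c14 (200,502). Now I'll draw it out gently along tool -x.

move_arm:
  series: [0,0,0,0,0,0,15,-1.5,0,-0.8,0,0,0,15,-3,0,-0.8,0,0,0,15,-5,0,-0.8,0,0,0,15,-7,0,-0.8,0,0,0,15,-9,0,-0.8,0,0,0,15,-11,0,-0.8,0,0,0,15,-13,0,-0.8,0,0,0,15,-15,0,-0.8,0,0,0,15,-15,0,-0.8,0,0,0,15]
  grip_force: 80

```text
time: 10.45
ee_pos: [464.4, -18.9, 34.8]
orientation: [-2.563, -1.803, 0.005]
ft_force: [1.8, 4.8, -0.6]
width: 26.2
```

```bash
python3 - <<'E'
from h import *
eyeplan([489.7,52.6,44.5],70.3)
snap('side','s12');crop('s12',240,290,400,430,'c15',5)
snap('wrist','w12')
E
```

```text
eye now [485.5  38.8  45. ] tcp target [468.7  -5.1  34.5]
t 10.45 pos [464.4 -18.9  34.8] yaw now 70.26 d [14.4 -0.5  0.4] rv [-0.0085 -0.0022 -0.0007] w 26.2 F [ 1.8  4.8 -0.6] q [-0.325 -0.25  -0.596  1.233  0.002  1.591]
```

View pics/c15.png

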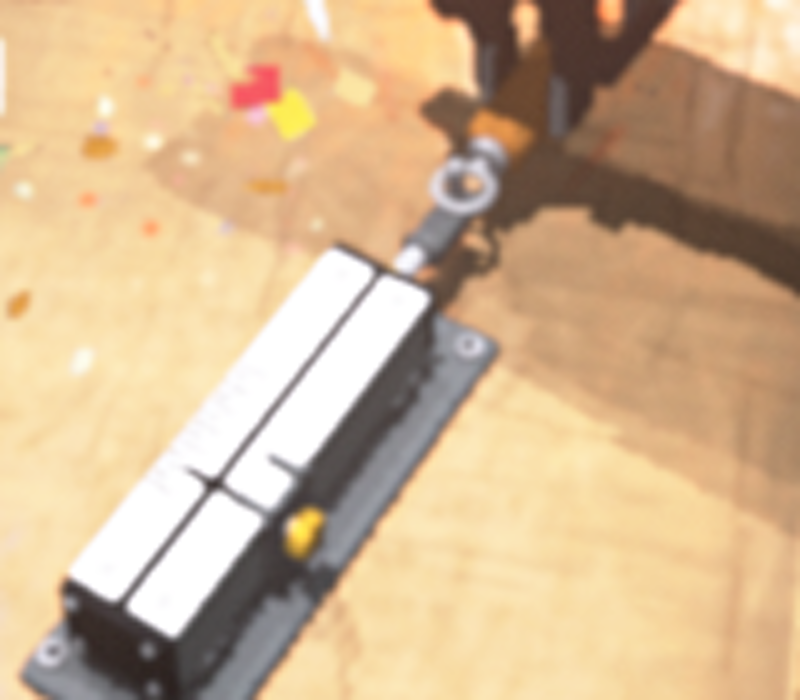

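View pics/w12.png

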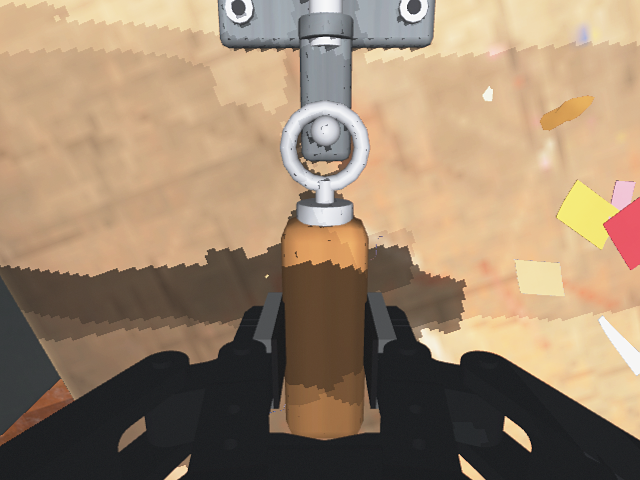

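The pointer now stands at the first prong, with its slot crossing at c15 (214,484). I'll pull about 9.5 mm more.

move_arm:
  series: [-2,0,0,0,0,0,15,-4,0,0,0,0,0,15,-6,0,0,0,0,0,15,-8,0,0,0,0,0,15,-9.5,0,0,0,0,0,15,-9.5,0,0,0,0,0,15,-9.5,0,0,0,0,0,15]

```text
time: 11.25
ee_pos: [461.4, -27.1, 34.7]
orientation: [-2.561, -1.803, 0.002]
ft_force: [3.3, 6.5, -0.9]
width: 26.2
```

```bash
python3 - <<'E'
from h import *
eyeplan([489.7,52.6,44.5],70.3)
snap('side','s13');crop('s13',260,360,330,410,'c16',10)
snap('wrist','w13')
snap('scene','sc13');crop('sc13',230,130,310,220,'c17',6)
E
```

```text
eye now [482.5  30.6  44.9] tcp target [468.7  -5.1  34.5]
t 11.25 pos [461.4 -27.1  34.7] yaw now 70.28 d [23.1 -0.5  0.3] rv [-0.0084 -0.0041 -0.0003] w 26.2 F [ 3.3  6.5 -0.9] q [-0.346 -0.259 -0.604  1.234  0.004  1.569]
```

View pics/c16.png

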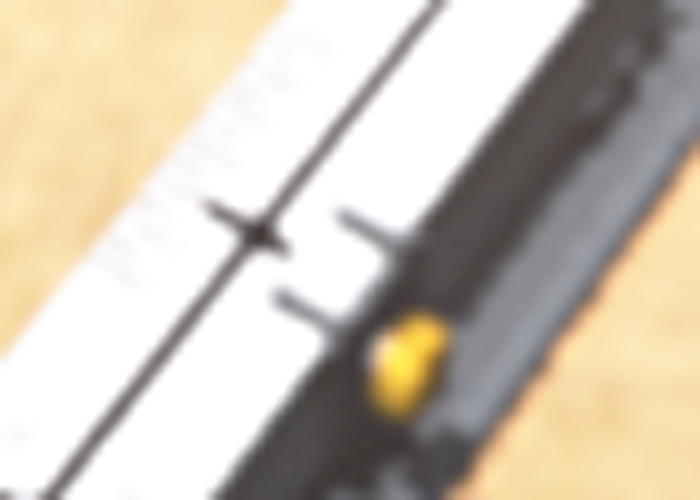

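View pics/w13.png

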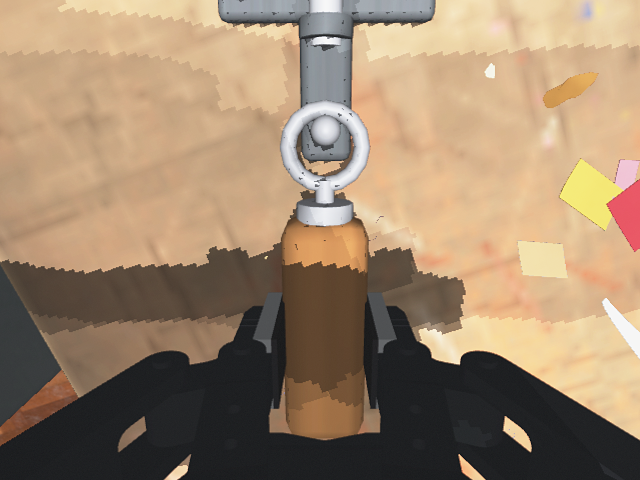

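View pics/c17.png

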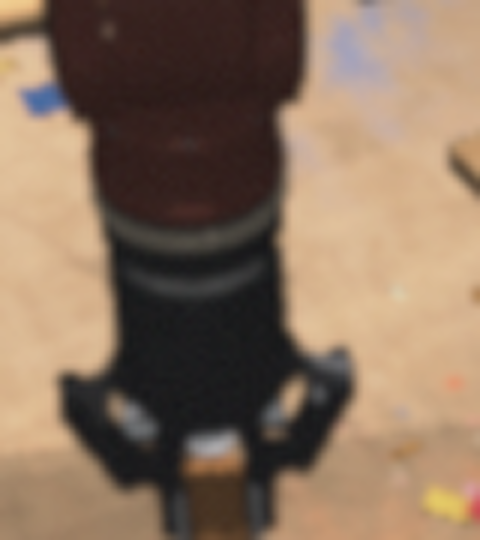

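The pointer line at c16 (208,207)-(287,250) falls between the prong tips at (283,295) and (343,213), about 1.7 mm short of the middle. I'll add a small trim.

move_arm:
  series: [-1,0,0,0,0,0,15,-1.8,0,0,0,0,0,15,-1.8,0,0,0,0,0,15,-1.8,0,0,0,0,0,15,-1.8,0,0,0,0,0,15]

```text
time: 11.9
ee_pos: [461.1, -28.0, 34.6]
orientation: [-2.56, -1.803, -0.001]
ft_force: [3.8, 6.4, -1.0]
width: 26.3
```

```bash
python3 - <<'E'
from h import *
np.set_printoptions(precision=1,suppress=True)
eyeplan([489.7,52.6,44.5],70.3)
e=snap('side','s14');crop('s14',260,360,330,410,'c18',10)
w=snap('wrist','w14');p,R,_=pose()
for u,v in((325,240),(325,300),(325,380),(325,103),(325,186)):print(R.inv().apply(px2w(w,u,v)-p),px2w(w,u,v))
E
```

```text
eye now [482.1  29.6  45. ] tcp target [468.7  -5.1  34.5]
t 11.9 pos [461.1 -28.   34.6] yaw now 70.31 d [24.1 -0.5  0.3] rv [-0. -0.  0.] w 26.3 F [ 3.8  6.4 -1. ] q [-0.3 -0.3 -0.6  1.2  0.   1.6]
[ 33.5  -0.4 -18.7] [472.1   3.5  53.6]
[ 13.8  -0.4 -19.2] [465.5 -15.   53.9]
[-15.   -0.4 -19.4] [455.8 -42.2  54. ]
[ 73.7  -0.4 -12.1] [485.6  41.4  47.2]
[ 49.4  -0.4 -14. ] [477.4  18.5  48.9]
```

View pics/c18.png

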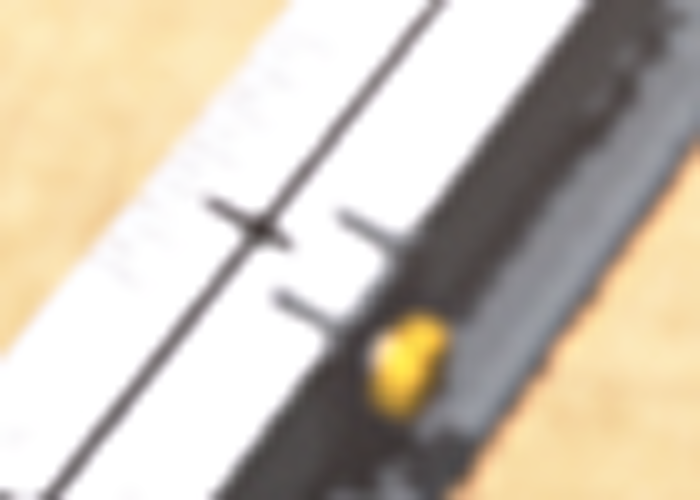

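The pointer, (208,205)-(290,243), now stands mid-gate. I'll check that it is at rest, then sign off.

```bash
python3 - <<'E'
from h import *
for i in range(6):
    env.read_camera('side');p,R,st=pose();print(st['time'],p.round(2),np.round(st['ft_force'],1),round(st['width'],2),np.abs(st['dq']).max().round(4))
snap('side','s15');crop('s15',240,290,400,430,'c19',5)
E
```

```text
12.05 [461.1  -27.98  34.62] [ 4.2  7.3 -1. ] 25.85 0.0017
12.1 [461.08 -28.    34.62] [ 3.8  7.  -0.8] 26.44 0.0027
12.15 [461.11 -27.99  34.62] [ 3.   7.6 -1.2] 26.22 0.0022
12.2 [461.11 -28.02  34.63] [ 4.3  7.5 -0.8] 26.17 0.0023
12.25 [461.1  -28.    34.62] [ 4.2  6.6 -0.8] 26.28 0.002
12.3 [461.1  -27.97  34.62] [ 3.3  8.1 -0.5] 26.32 0.0022
```

View pics/c19.png

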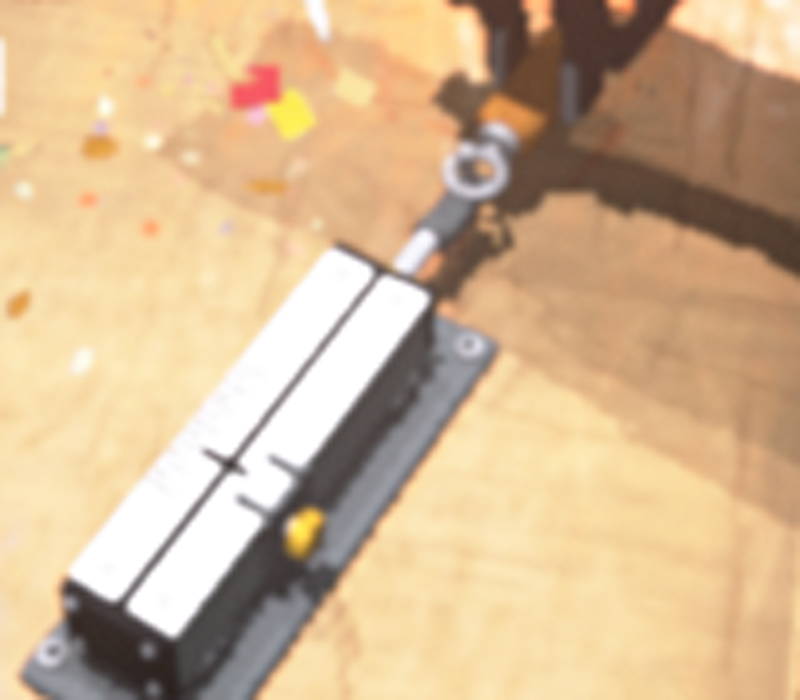

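The pointer is steady between the prongs, crossing at (230,463), with the eye on the pin and about 8 N axial. Handing in.

```bash
python3 -c "
from plant import env
print(env.sign_off())"
```

```text
the job is handed in; nothing more can be done
None
```

I picked up the middle-sized handle, seated its eye over the tester's pin, and drew it out level until the pointer stood between the rider's prongs. I handed the job in while still holding that load. Sign-off gives no verdict, so the checks below are my own.

**Last checks (about 12 s of the 42 s used):**
- **Pointer:** it looked within about 1 mm of the gate's middle in the side view and was at rest. The TCP held within 0.1 mm over six readings.
- **Load:** axial pull was about 8 N, close to the 8.2 N the spring should give at about 19 mm.
- **Seating:** during lowering, the upward force rose to 6 N with the eye about 44 mm up, and the rod was still home. At the end the eye was still round the pin, about 3 mm above its foot.
- **Handle:** gripped at 26.3 mm with an 80 N grip setting. It was level and about 45 mm up, and its yaw of 70.3° matched the tester's 70.3°.
- **Surroundings:** the rider looked unmoved in the last side-camera pictures. I planned the moves clear of the tin, glue tube and spool, but did not measure their positions again at the end.

**What disagreed:** the wrist depth showed the fingertips about 5 mm behind the reported TCP, not 22 mm ahead as stated. The first close therefore shut just above the handle without moving it. I reopened, went lower in small steps and gripped it on the second try.

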